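# Zero the bench meter through its recessed button

## Task

Zero the bench meter: slide the little shutter on its sloping panel fully to its open end to uncover the recessed button, take the square-handled stylus from the tool rack, and with its tip gently hold that button all the way down for a full second. Then stand the stylus back in a hole of the rack with its collar down on the rack, and leave the shutter open. Do not press the other, always open button well lower on the panel, and leave the flask, the jar and the other two rack tools where they stand.

Things in the scene. Friction and masses are not known exactly. Their poses are not given: they have to be found in the camera images.
- console: White bench meter, fixed, 170 wide (y), 110 high, x -48 to +146 mm. Origin on the bench under it; +x away from the operator, +y left, z up. The front panel slopes at 30 deg: outward normal (-0.5, 0, 0.866), upslope (0.866, 0, 0.5); it runs from 90 mm downslope to 70 mm upslope of zero_mouth. Two wells 55 mm apart along the slope hold buttons; press only the upper, under the shutter.
- zero_mouth (a point): Centre of the mouth of the upper well (the zero button's), on the panel's surface; at (30, 0, 75) mm in the console's frame. Axes as the console's. Well 14 mm across, its axis along the panel's normal; button face 12 mm below the mouth.
- off_mouth (a point): Centre of the mouth of the lower well, 55 mm downslope of the other, never covered: the button that must not be pressed.
- zero_face (a point): Centre of the zero button's face; moves inward with the button.
- zero (a joint): Zero button: 0 m released, 0.006 m fully down (hard stop). Spring: 2 N to start, 5 N fully down; returns when let go.
- off (a joint): The other button, the same kind: 0 released, 0.006 fully down.
- shutter (a joint): Shutter over the zero well: 0 m closed (centred on the well), 0.045 m fully open; slides toward the console's +y (left seen from the operator), about 1.5 N of friction, stays where left. It starts 0 to 0.01.
- shutter_tab (a point): On the shutter's upright tab, mid-length, 20 mm out from the panel along its normal; axes as the console's. The tab stands in the middle of a plate 40 (slope) x 36 (y) x 3 mm; it is 30 mm long along the slope, 8 mm thick in y, and its top is 25 mm out from the panel. It can be pushed from the side or pinched.
- shelf: Fixed glass shelf above the back of the meter. Origin on the bench, 0 to 10 mm behind the console's origin, axes nearly as the console's. Pane at height 285 to 293 mm, x from +65 to +215 mm, y +-95 mm, with bottles on its rear half (tops to 395 mm) and a 4 mm radius steel rail on its front edge; two posts at x +190.
- rack: Fixed white tool rack, 70 (x) x 190 (y) mm, open front and back. Origin on the bench under its middle. Top plate at 80 to 92 mm height with three holes 14 mm across at y = -60, 0, +60 mm (x = 0); a base plate 8 mm thick beneath. Each hole holds one tool.
- stylus: The stylus, upright in a hole of the rack, held by its collar. Origin: centre of the collar's underside (on the rack's plate), z up along it. Below: steel shank 7 mm across, 80 mm long, flat tip. Collar 24 mm across, 4 mm thick. Above: grey square handle 16 x 16 mm (sides along its x and y), z = 4 to 74 mm. Turned within 0.25 rad of the rack. About 50 g.
- stylus_tip (a point): Flat tip of the stylus, 80 mm below its origin.
- spatula: Bystander in the rack: same shank and collar, thin steel rod with a flat paddle 4 x 22 x 50 mm on top, to 81 mm above the collar's underside (origin).
- pestle: Bystander in the rack: same shank and collar, white round rod 10 mm across with a ball 26 mm across on top, to 69 mm above the collar's underside (origin).
- retort: Fixed burette stand: white base plate 220 (x, -90 to +130) x 130 (y) mm, top at 22 mm; steel rod 12 mm across at x = +110 up to 422 mm; clear burette 12 mm across at x = +50 from 137 to 435 mm height, clamp at 330 mm. Origin on the bench.
- flask: Bystander: loose glass conical flask, 72 mm across the base, 105 mm high, on the stand's base plate under the burette. Origin: centre of its underside.
- jar: Bystander: loose amber jar 56 mm across, 70 mm high, on the bench in front of the meter. Origin: centre of its underside.
Things that resemble listed ones, but are neither listed nor needed, are in the scene too. Leave any brown look-alike of the rack alone.

How it is judged:
On the way, in this order (a step that is already met when the one before it is completed fails the run):
1. the shutter is slid open (value of joint shutter above 0.038 m), for 0.2 s.
2. the zero button is held down (4.5 mm or more) by the stylus tip for 0.8 s (value of joint zero above 0.0045 m and distance between stylus_tip and zero_face below 0.008 m and contact force between stylus and console above 0.5 N), for 0.8 s.
At the end, for the whole second after the job is handed in: the shutter is still open (36 mm or more), the zero button is released, and the stylus stands upright (within 7 degrees) and at rest in a hole of the rack with its collar down on the plate (origin within 5 mm of the plate's top) (value of joint shutter above 0.036 m and value of joint zero below 0.0015 m and angle between stylus's own z axis and vertical below 0.12 rad and z of stylus in the frame of rack between 0.088 and 0.097 m and x of stylus in the frame of rack between -0.01 and 0.01 m and y of stylus in the frame of rack between -0.07 and 0.07 m and linear speed of stylus below 0.02 m/s); the robot touches nothing.
It fails at once if the other button is pressed (more than 3 mm) (value of joint off above 0.003 m).
It fails at once if the stylus is rammed into the meter (over 30 N) (contact force between stylus and console above 30 N).
It fails at once if the flask is moved 25 mm or tipped (distance of flask from where it was at the start of the episode above 0.025 m or angle between flask's own z axis and vertical above 0.35 rad).
It fails at once if the jar is moved 25 mm or tipped (distance of jar from where it was at the start of the episode above 0.025 m or angle between jar's own z axis and vertical above 0.35 rad).
It fails at once if another rack tool is lifted or tilted (distance of any of spatula, pestle from where it was at the start of the episode above 0.025 m or angle between any of spatula, pestle's own z axis and vertical above 0.35 rad).
It also fails if it takes over 72 s, if anything falls off the work surface, if the arm or the gripper's body presses on something with over 40 N, if the wrist force passes 120 N, or if a joint passes its speed limit or range.

## Robot

A 7-joint arm with a two-finger parallel gripper is mounted at the origin on the work surface. World frame = base frame: x ahead of the robot, y to its left, z up, the work surface at z = 0. Lengths are in m, angles in rad, forces in N, time in s.
With the tool pointing down it reaches from about 0.425 to 0.95 m from the base axis. Payload 4.7 kg.
Tool frame: the origin (TCP) lies on the mounting face of the last link; the fingertips stand 182 mm ahead of it and the grasp point (between the pads) lies 164 mm ahead of it (arm.nose_length is the distance from the TCP to the fingertips, in m); z points along the fingers, y is the line along which they close (so a half turn about z gives the same grasp; the last joint's range is limited). The gripper opens to 87 mm and grips with 3 to 60 N. Pads are 19 mm wide; open, the fingers measure 117 mm over their backs; the gripper's body (75 mm by 190 mm) begins 51 mm behind the grasp point.
Start: joints at [-1.238, 0.469, -0.049, 1.532, 0.024, 1.141, -0.082], TCP at [0.239, 0.631, 0.405] pointing down, gripper open.
Joint ranges: [-2.59, 2.59], [-0.33, 1.99], [-1.39, 1.29], [0.1, 2.45], [-1.04, 4.18], [0.21, 1.99], [-2.66, 2.66]. Speed limits (rad/s): [2.57, 2.57, 3.14, 3.14, 3.14, 3.14, 3.14].

## Interface

Orientations are given as a unit quaternion [x, y, z, w].
In Python, from workcell import arm gives the robot as it stands. Calls block until the motion is done:
- arm.movep(position, orientation): joint-space move of the TCP to a pose.
- arm.movel(position, frame=None, velocity=0.15): straight line of the TCP; frame=None keeps the orientation; velocity is the mean speed in m/s.
- arm.movej(angles): joint-space move.
- arm.move_gripper(opening, grasp_force=None): opening from 0.0 (shut) to 1.0 (fully open); grasp_force is the grip in N (None keeps the last); returns when the fingers have stopped.
- arm.pause(seconds).
- arm.ik(position, orientation): joint angles nearest the present ones, or None.
- arm.observe(): the state.
- arm.read_camera(name): name is "scene" or "top"; returns (picture, depth): 384x512x3 uint8, blue, green, red; 384x512 float32, m along the optical axis (not along the pixel's ray), 0 where there is no reading.
- arm.calibration(name): a dict with "camera_matrix" (3x3 intrinsics, pixels), "R" (3x3) and "t" (3): a world point X has camera coordinates R X + t. Camera axes: x right, y down, z forward; pixel columns grow to the right and rows downward; lengths in m; the calibration is good to about 2 mm. A picture is of the moment at which its call begins. calibration takes no time and is no camera call.
A pose or a line that the arm cannot do raises arm.MotionError and nothing moves.
- arm.close_job(): hands the job in; it is judged then, once.
The state is a dict: "t": time; "joint_positions": joint angles; "joint_velocities": joint speeds; "tau": joint torques, N m; "tool_pos": TCP position; "ee_rot": TCP orientation; "contact_force": force on the tool from outside, world axes, zero at the start; "ft_torque": the same for the moment, N m; "finger_gap": opening from 0.0 (shut) to 1.0 (fully open); "grasp_force": force on a finger pad.
Only numpy, scipy, OpenCV 4.12 (cv2) and the standard library are available. Lean on these libraries where they do the work, as an engineer would, in place of code of your own. Each camera call takes 0.05 s, during which the arm holds its last target. There are 200 camera calls.

## Working session

There is one attempt and no reset: what is moved stays moved. The work goes in short steps, each a Python script; the robot and the scene stay as the last script left them, time stands still between calls to the robot, and variables do not carry over. Pictures are saved under pics/ and viewed, at most 10 in all, crops included, and the job is handed in when it is done.

```bash
mkdir -p pics; ls; python3 - <<'E'
from workcell import arm
import cv2,numpy as np
for n in("scene","top"):
    im,d=arm.read_camera(n); cv2.imwrite(f"pics/{n}0.png",im); np.savez(f"{n}0.npz",im=im,d=d)
    c=arm.calibration(n); print(n,c["camera_matrix"].tolist(),(-c["R"].T@c["t"]).round(3),c["R"].round(3).tolist())
o=arm.observe();print(o["t"],o["ee_rot"],o["tool_pos"])
E
```

```text
pics
scene [[392.61766491550054, 0.0, 256.6620502085954], [0.0, 392.61766491550054, 191.69424492490367], [0.0, 0.0, 1.0]] [0.891 0.39  0.809] [[-0.742, 0.67, 0.013], [0.534, 0.602, -0.594], [-0.405, -0.434, -0.805]]
top [[400.28800151163864, 0.0, 255.03965891456053], [0.0, 400.28800151163864, 192.46143500945365], [0.0, 0.0, 1.0]] [4.820e-01 1.000e-03 1.232e+00] [[-0.024, -1.0, 0.002], [-0.999, 0.024, -0.041], [0.041, -0.003, -0.999]]
0.1 [ 1.79912371e-01  9.83682237e-01 -8.81811011e-04 -1.30878916e-04] [0.23882302 0.63110232 0.40378493]
```

View pics/scene0.png

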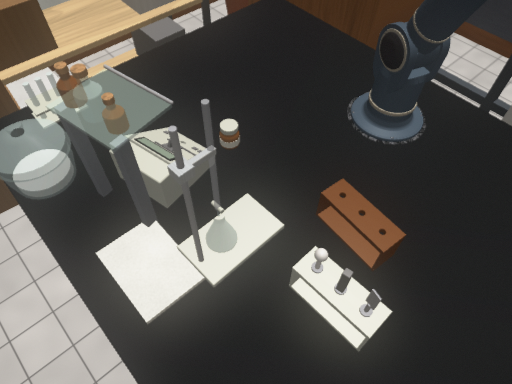

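View pics/top0.png

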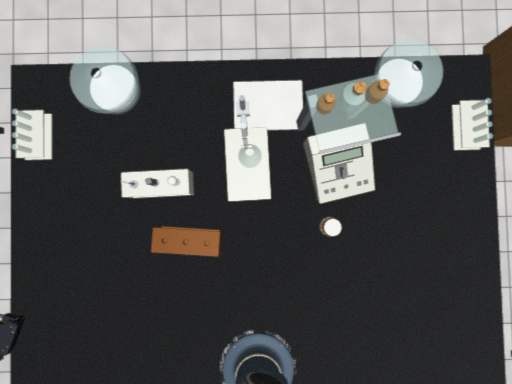

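The rack with white pestle (173,181), dark square handle (152,182) and spatula (133,184) is at the left in the top view. The console is at (340,160), the jar at (331,227), and the flask at (250,156). Next I'll enlarge the areas that matter.

```bash
python3 - <<'E'
import cv2,numpy as np
t=np.load("top0.npz");s=np.load("scene0.npz")
def crop(im,x,y,w,h,f): return cv2.resize(im[y:y+h,x:x+w],None,fx=f,fy=f,interpolation=cv2.INTER_CUBIC)
a=crop(t["im"],298,110,90,100,4); b=crop(s["im"],110,105,110,100,4)
c=crop(t["im"],112,160,90,45,4); e=crop(s["im"],285,240,110,50,4)
cv2.imwrite("pics/crop1.png",np.vstack([np.hstack([a,b])[:400],np.hstack([c,e[:180]])]))
E
```

```text
(no output)
```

View pics/crop1.png

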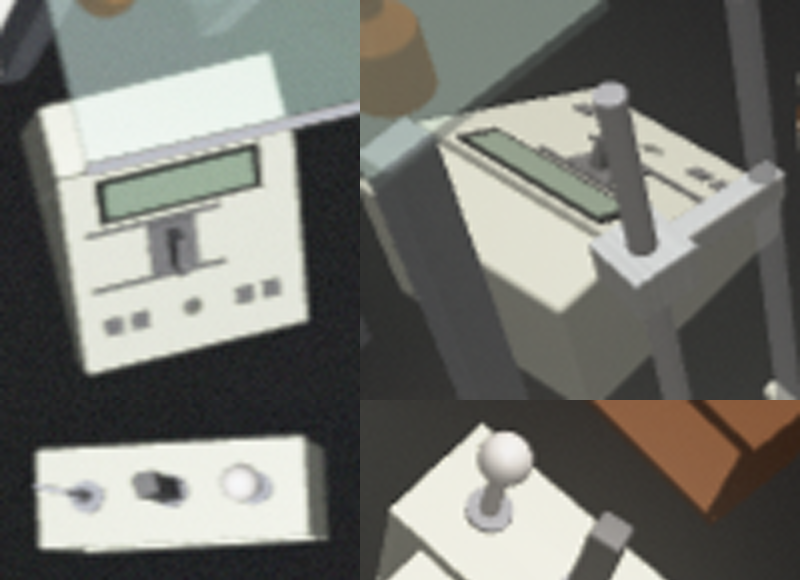

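The crop shows the console panel with its display upslope. The shutter plate with its tab is near top-view pixel (341,171), off button near (346,186). The dark square handle stands in the middle rack hole. Now I'll measure.

```bash
cat > h.py <<'E'
import numpy as np,cv2
from workcell import arm
def cloud(n,d):
    c=arm.calibration(n);K=c["camera_matrix"]
    v,u=np.indices(d.shape)
    p=np.stack([(u-K[0,2])/K[0,0]*d,(v-K[1,2])/K[1,1]*d,d],-1)
    return (p-c["t"])@c["R"]
def ray(n,u,v,z):
    c=arm.calibration(n);r=c["R"].T@np.linalg.inv(c["camera_matrix"])@np.array([u,v,1.]);o=-c["R"].T@c["t"]
    return o+r*(z-o[2])/r[2]
E
python3 - <<'E'
from h import *
for n in("top","scene"):
    f=np.load(n+"0.npz");im,d=f["im"],f["d"];P=cloud(n,d);hsv=cv2.cvtColor(im,cv2.COLOR_BGR2HSV)
    white=(hsv[...,1]<60)&(hsv[...,2]>170)&(d>0)
    print(n,"bench z",np.median(P[250:300,230:330,2]) if n=="top" else np.median(P[60:90,280:320,2]))
    # rack
    m=white&(abs(P[...,2]-.092)<.006)&(P[...,1]>.15)&(P[...,1]<.6)&(P[...,0]<.75)&(P[...,0]>.3)
    k,l,st,_=cv2.connectedComponentsWithStats(m.astype(np.uint8));j=1+st[1:,4].argmax()
    q=P[l==j][:,:2]; print(" rack z",np.median(P[l==j][:,2]),"rect",cv2.minAreaRect((q*1000).astype(np.float32)))
    # dark stylus handle above the rack
    m=(P[...,2]>.160)&(P[...,2]<.172)&(abs(P[...,0]-q[:,0].mean())<.05)&(abs(P[...,1]-q[:,1].mean())<.09)
    k,l,st,ce=cv2.connectedComponentsWithStats(m.astype(np.uint8))
    for j in range(1,k):
        if st[j,4]>3: r=P[l==j]; print("  tall",ce[j].round(1),st[j,4],r.mean(0).round(4))
    # console panel
    m=white&(P[...,1]<-.12)&(P[...,1]>-.42)&(P[...,0]>.4)&(P[...,0]<.75)&(P[...,2]>.025)&(P[...,2]<.118)
    X=P[m];rng=np.random.default_rng(0);best=0
    for _ in range(400):
        a=X[rng.choice(len(X),3,False)];nn=np.cross(a[1]-a[0],a[2]-a[0]);L=np.linalg.norm(nn)
        if L<1e-5: continue
        nn/=L*np.sign(nn[2]+1e-9)
        if not .75<nn[2]<.95: continue
        ok=abs((X-a[0])@nn)<.003
        if ok.sum()>best: best=ok.sum();B=ok
    Y=X[B];c0=Y.mean(0);nn=np.linalg.svd(Y-c0,full_matrices=False)[2][2];nn*=np.sign(nn[2])
    yaw=np.arctan2(-nn[1],-nn[0]);print(" panel n",nn.round(3),"yaw",yaw,len(Y))
    Q=P[(abs((P-c0)@nn)<.004)&(P[...,1]<-.1)&(P[...,1]>-.45)&(P[...,0]<.8)&(P[...,0]>.35)]
    R=np.array([[np.cos(yaw),-np.sin(yaw)],[np.sin(yaw),np.cos(yaw)]])
    W=Q[:,:2]@R; print(" extents x",np.percentile(W[:,0],[0,1,99,100]).round(4)," y",np.percentile(W[:,1],[0,1,99,100]).round(4))
    zc=c0@nn; print(" plane off",zc)
    # shutter tab: points 12..30 mm off panel
    D=(P-c0)@nn
    m=(D>.012)&(D<.030)&(P[...,1]<-.15)&(P[...,1]>-.35)&(P[...,0]>.45)&(P[...,0]<.66)&(P[...,2]<.15)
    k,l,st,ce=cv2.connectedComponentsWithStats(m.astype(np.uint8))
    for j in range(1,k):
        if st[j,4]>2: r=P[l==j]; print("  tab",ce[j].round(1),st[j,4],r.mean(0).round(4),D[l==j].max().round(4),D[l==j].mean().round(4), (r[:,:2]@R).mean(0).round(4))
E
```

```text
top bench z 0.0007051103529144711
 rack z 0.09293176891955372 rect ((562.7964477539062, 282.85174560546875), (70.19377899169922, 191.8423309326172), 1.625908613204956)
  tall [148.4 180.6] 38 [0.5638 0.2815 0.1654]
  tall [172.  179.8] 13 [0.5644 0.2193 0.1622]
  tall [128.2 182.2] 4 [0.5601 0.3338 0.1704]
 panel n [-0.492 -0.108  0.864] yaw 0.2169568953053994 1835
 extents x [0.3742 0.3797 0.5756 0.6966]  y [-0.5457 -0.5296 -0.209  -0.1886]
 plane off -0.1954095641870938
  tab [343.2 173.1] 38 [ 0.5772 -0.2543  0.0964] 0.0277 0.0225 [ 0.509  -0.3726]
  tab [366.  215.2] 5 [ 0.454  -0.3404  0.005 ] 0.0148 0.0134 [ 0.37   -0.4301]
  tab [329.5 217. ] 4 [ 0.4517 -0.2245  0.0264] 0.0229 0.0205 [ 0.3928 -0.3164]
scene bench z -0.0007625301986136
 rack z 0.09110601146029507 rect ((563.95458984375, 281.0365905761719), (70.86910247802734, 189.42739868164062), 1.7383124828338623)
  tall [322.2 252.1] 10 [0.5666 0.2233 0.1608]
  tall [347.  272.8] 79 [0.566  0.2813 0.1644]
  tall [375.2 295.2] 60 [0.5631 0.3408 0.167 ]
 panel n [-0.489 -0.109  0.865] yaw 0.21884345417899453 682
 extents x [0.3761 0.38   0.7014 0.7037]  y [-0.5462 -0.5321 -0.1986 -0.1888]
 plane off -0.1952955149197789
  tab [221.8 140.8] 32 [ 0.4521 -0.2242  0.026 ] 0.03 0.0209 [ 0.3926 -0.317 ]
  tab [169.2 141.6] 13 [ 0.5914 -0.2525  0.0972] 0.0241 0.0174 [ 0.5225 -0.3749]
```

```bash
python3 - <<'E'
from h import *
yaw=.218;R=np.array([[np.cos(yaw),-np.sin(yaw)],[np.sin(yaw),np.cos(yaw)]])
n3=np.array([-.5*np.cos(yaw),-.5*np.sin(yaw),.866])
for n in("top","scene"):
    f=np.load(n+"0.npz");im,d=f["im"],f["d"];P=cloud(n,d);hsv=cv2.cvtColor(im,cv2.COLOR_BGR2HSV)
    white=(hsv[...,1]<60)&(hsv[...,2]>170)&(d>0)
    W=np.concatenate([P[...,:2]@R,P[...,2:]],-1)
    D=P@n3; D0=np.median(D[white&(W[...,0]>.46)&(W[...,0]<.56)&(W[...,1]>-.43)&(W[...,1]<-.30)&(W[...,2]>.03)])
    print(n,"D0",D0,"mouth wx from plane",(.866*.075-D0)/.5)
    m=white&(abs(D-D0)<.005)&(W[...,2]>.025)&(W[...,1]>-.5)&(W[...,1]<-.25)
    k,l,st,ce=cv2.connectedComponentsWithStats(m.astype(np.uint8));j=1+st[1:,4].argmax();Q=W[l==j]
    print(" x",np.percentile(Q[:,0],[0,.5,99.5,100]).round(4),"z",Q[:,2].min().round(4),Q[:,2].max().round(4))
    for x in np.arange(.45,.58,.02):
        q=Q[abs(Q[:,0]-x)<.01];print("  x",x.round(2),"y",q[:,1].min().round(4),q[:,1].max().round(4))
    for y in np.arange(-.42,-.29,.04):
        q=Q[abs(Q[:,1]-y)<.01];print("  y",y.round(2),"xmin",q[:,0].min().round(4),"xmax",q[:,0].max().round(4))
    # dark marks on the panel
    m=(hsv[...,2]<150)&(abs(D-D0)<.016)&(W[...,0]>.44)&(W[...,0]<.56)&(W[...,1]>-.44)&(W[...,1]<-.29)&(W[...,2]>.025)&(W[...,2]<.12)
    k,l,st,ce=cv2.connectedComponentsWithStats(m.astype(np.uint8))
    for j in range(1,k):
        if st[j,4]>3: q=W[l==j];print("  mark",ce[j].round(1),st[j,4],q.mean(0).round(4),"y",q[:,1].min().round(4),q[:,1].max().round(4),"x",q[:,0].min().round(3),q[:,0].max().round(3))
    # retort things: tall thin, y -0.1..0.1
    m=(P[...,2]>.2)&(P[...,2]<.5)&(abs(P[...,1])<.12)&(P[...,0]>.3)&(d>0)
    q=P[m];print(" tall near y0: n",len(q),q.min(0).round(3) if len(q) else 0,q.max(0).round(3) if len(q) else 0)
E
```

```text
top D0 -0.19287481175169624 mouth wx from plane 0.5156496235033925
 x [0.4409 0.4413 0.5761 0.5798] z 0.0269 0.1128
  x 0.45 y -0.4681 -0.2977
  x 0.47 y -0.4661 -0.2981
  x 0.49 y -0.467 -0.2977
  x 0.51 y -0.4676 -0.2981
  x 0.53 y -0.4675 -0.298
  x 0.55 y -0.4674 -0.2982
  x 0.57 y -0.467 -0.298
  y -0.42 xmin 0.4413 xmax 0.5749
  y -0.38 xmin 0.4419 xmax 0.5756
  y -0.34 xmin 0.4409 xmax 0.5764
  y -0.3 xmin 0.4409 xmax 0.5795
  mark [341.5 159.8] 83 [ 0.5467 -0.3784  0.0944] y -0.4397 -0.3231 x 0.542 0.56
  mark [340.2 170.2] 140 [ 0.519  -0.3704  0.0808] y -0.3929 -0.3533 x 0.496 0.538
  mark [364.  181.5] 4 [ 0.4711 -0.4378  0.0496] y -0.4389 -0.4372 x 0.467 0.475
  mark [359. 183.] 9 [ 0.4704 -0.4225  0.0488] y -0.4262 -0.4193 x 0.467 0.474
  mark [346.  185.9] 7 [ 0.4714 -0.3859  0.0367] y -0.3896 -0.3832 x 0.468 0.475
  mark [332.8 189.4] 12 [ 0.4705 -0.342   0.0507] y -0.3471 -0.3362 x 0.466 0.475
  mark [326. 191.] 9 [ 0.4708 -0.3214  0.0508] y -0.3252 -0.3173 x 0.467 0.474
 tall near y0: n 397 [0.641 0.006 0.202] [0.724 0.036 0.439]
scene D0 -0.1945528329490816 mouth wx from plane 0.5190056658981632
 x [0.4493 0.4549 0.5795 0.5799] z 0.0333 0.111
  x 0.45 y -0.4673 -0.4537
  x 0.47 y -0.4699 -0.4285
  x 0.49 y -0.4669 -0.4124
  x 0.51 y -0.4684 -0.3992
  x 0.53 y -0.4667 -0.3938
  x 0.55 y -0.4644 -0.418
  x 0.57 y -0.4547 -0.3182
  y -0.42 xmin 0.48 xmax 0.5781
  y -0.38 xmin 0.5754 xmax 0.5795
  y -0.34 xmin 0.5748 xmax 0.5799Traceback (most recent call last):
  File "<stdin>", line 16, in <module>
    return umr_minimum(a, axis, None, out, keepdims, initial, where)
ValueError: zero-size array to reduction operation minimum which has no identity
```

```bash
cat >> h.py <<'E'
from scipy.spatial.transform import Rotation as Rn
YAW=.218
RC=Rn.from_euler('z',YAW).as_matrix()
N=RC@np.array([-.5,0,.8660254]);UP=RC@np.array([.8660254,0,.5]);YC=RC[:,1]
MOUTH=RC@np.array([.518,-.3828,.075])
def quat(z,y):
    z=z/np.linalg.norm(z);y=y-z*(y@z);y/=np.linalg.norm(y)
    return Rn.from_matrix(np.stack([np.cross(y,z),y,z],1)).as_quat()
def F(): return np.array(arm.observe()["contact_force"])
E
python3 - <<'E'
from h import *
print(MOUTH)
J=np.array(arm.observe()["joint_positions"])
tab=MOUTH+.0095*YC
for s in(1,-1):
    q=quat(-N,s*YC)
    for h in(.10,.024): 
        j=arm.ik(tab+N*(h+.164),q);print(s,h,None if j is None else np.round(j,2))
    j=arm.ik(MOUTH+N*(.164+.13),q);print(s,'press',None if j is None else np.round(j,2))
D=np.array([0,0,-1.]);a=np.arctan2(.63,.239)
for s in(1,-1):
  for a in (1.2,.5,-.6):
    p=np.array([.46*np.cos(a),.46*np.sin(a),.45]); j=arm.ik(p,quat(D,s*np.array([-np.sin(a),np.cos(a),0])));print('ret',s,a,None if j is None else np.round(j,2))
  rx=np.array([np.cos(.03),np.sin(.03),0])
  for z in(.30,.142,.26): j=arm.ik([.5635,.282,z+.164],quat(D,s*rx));print('rack',s,z,None if j is None else np.round(j,2))
E
```

```text
[ 0.58853094 -0.26170818  0.075     ]
1 0.1 [ 1.2   0.44 -0.79  2.05 -0.1   0.38  2.39]
1 0.024 [ 1.12  0.6  -0.81  2.03  0.33  0.26  1.99]
1 press [ 1.24  0.39 -0.79  2.03 -0.19  0.45  2.49]
-1 0.1 [ 0.29  0.33  0.33  2.1  -0.99  0.57  0.04]
-1 0.024 [ 0.55  0.46 -0.05  2.06 -1.    0.38  0.06]
-1 press [ 0.16  0.3   0.52  2.09 -0.98  0.66  0.04]
ret 1 1.2 [-0.95  0.09 -0.37  1.94  0.04  1.11  1.44]
ret 1 0.5 [-0.6   0.07  0.    1.96 -0.    1.11  1.48]
ret 1 -0.6 [ 0.2   0.06  0.33  1.98 -0.02  1.11  1.51]
rack 1 0.3 [-0.78  0.36  0.34  1.59 -0.12  1.22 -0.39]
rack 1 0.142 [-0.76  0.5   0.31  1.76 -0.19  0.91 -0.34]
rack 1 0.26 [-0.78  0.39  0.33  1.64 -0.14  1.14 -0.38]
ret -1 1.2 [-1.5   0.06  0.22  1.97 -0.02  1.11 -1.64]
ret -1 0.5 [-1.07  0.06  0.51  1.98 -0.03  1.11 -1.62]
ret -1 -0.6 [-0.52  0.08  1.11  2.   -0.08  1.11 -1.54]
rack -1 0.3 [-0.35  0.37 -0.25  1.56  0.09  1.23  2.56]
rack -1 0.142 [-0.3   0.51 -0.32  1.73  0.2   0.93  2.47]
rack -1 0.26 [-0.33  0.4  -0.27  1.61  0.11  1.15  2.54]
```

```bash
python3 - <<'E'
from h import *
arm.movej([-1.238,.07,-.05,1.96,0,1.11,-.08])
arm.move_gripper(.55)
arm.movej([.5,.07,-.05,1.96,0,1.11,0.])
o=arm.observe();print(o["t"],np.round(o["tool_pos"],3),np.round(o["contact_force"],2))
tab=MOUTH+.0095*YC
for s in(1,-1):
    q=quat(-N,s*YC)
    for h in(.10,.024):
        j=arm.ik(tab+N*(h+.164),q);print(s,h,None if j is None else np.round(j,2))
E
```

```text
4.4 [ 0.392 -0.236  0.451] [0.55 0.26 0.05]
1 0.1 [ 1.03  0.38 -0.57  2.05 -0.39  0.4   2.65]
1 0.024 [ 1.19  0.64 -0.9   2.03  0.55  0.29  1.79]
-1 0.1 [ 0.67  0.33 -0.13  2.07 -0.75  0.47 -0.17]
-1 0.024 [ 0.74  0.48 -0.29  2.05 -0.75  0.3  -0.16]
```

```bash
python3 - <<'E'
from h import *
tab=MOUTH+.0095*YC;q=quat(-N,-YC)
arm.movep(tab+N*.264,q)
arm.movel(tab+N*(.164+.026),velocity=.08)
print("down",np.round(F(),2))
arm.move_gripper(0.,6.)
o=arm.observe();print(o["t"],"gap mm",o["finger_gap"]*87,"gf",o["grasp_force"],np.round(o["contact_force"],2), "err",((np.array(o["tool_pos"])-tab-N*.19)*1000).round(1))
f0=F()@YC
p=tab+N*.19
for i in range(25):
    p=p+YC*.002
    arm.movel(p,velocity=.03)
    f=F()@YC
    if f-f0<-7: break
print(i,"moved",(i+1)*2,f-f0,((np.array(arm.observe()["tool_pos"])-tab-N*.19)@YC*1000).round(1), arm.observe()["t"])
E
```

```text
down [-0.55 -0.07  0.39]
7.0167 gap mm 7.915972481166795 gf 6.000070050358772 [ 1.24 -1.43  0.54] err [ 0.  -0.2  0. ]
19 moved 40 -8.761753599461766 36.6 12.0167
```

```bash
python3 - <<'E'
from h import *
arm.move_gripper(.35)
arm.movel(np.array(arm.observe()["tool_pos"])+N*.09,velocity=.12)
arm.movej([.5,.07,-.05,1.96,0,1.11,0.])
arm.movej([-.75,.07,.2,1.96,0,1.11,-.3])
im,d=arm.read_camera("top");P=cloud("top",d)@RC;hsv=cv2.cvtColor(im,cv2.COLOR_BGR2HSV)
cv2.imwrite("pics/c2.png",cv2.resize(im[110:210,298:388],None,fx=5,fy=5,interpolation=cv2.INTER_CUBIC))
D=cloud("top",d)@N; D0=MOUTH@N
m=(D-D0>.014)&(D-D0<.03)&(P[...,0]>.48)&(P[...,0]<.56)&(P[...,1]>-.44)&(P[...,1]<-.29)&(d>0)
print("tab",P[m].mean(0),m.sum(),P[m][:,1].min()+.3828,P[m][:,1].max()+.3828)
v,u=np.nonzero((hsv[...,2]<150)&(abs(P[...,0]-.518)<.012)&(abs(P[...,1]+.3828)<.012)&(d>0))
print("well px",u.mean(),v.mean(),len(u),P[v,u].mean(0), P[v,u].min(0))
o=arm.observe();print(o["t"],np.round(o["tool_pos"],3))
E
```

```text
tab [ 0.50832524 -0.33727649  0.09679186] 38 0.040668036138089 0.049359297735184826
well px 344.0 169.5 10 [ 0.51916634 -0.38537425  0.06527686] [ 0.51478702 -0.38931038  0.06023224]
16.0583 [0.415 0.208 0.452]
```

View pics/c2.png

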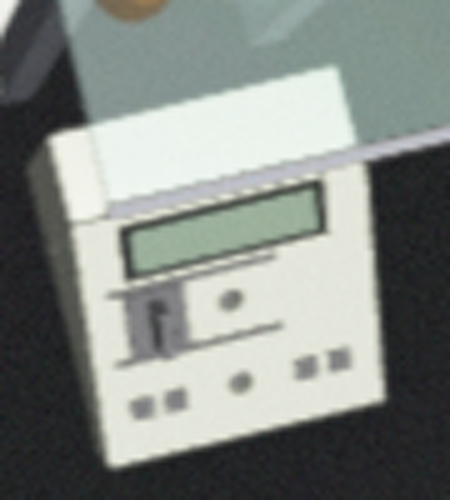

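The view shows the shutter at its left end (155,320 in the crop) and the zero well uncovered at (232,300). Next, the stylus.

```bash
python3 - <<'E'
from h import *
im,d=arm.read_camera("top");g=255-cv2.cvtColor(im,cv2.COLOR_BGR2GRAY).astype(float)
def panel(u,v):
    c=arm.calibration("top");r=c["R"].T@np.linalg.inv(c["camera_matrix"])@np.array([u,v,1.]);o=-c["R"].T@c["t"]
    return (o+r*((MOUTH-o)@N)/(r@N))@RC
for u,v in((344.4,170),(346,186.4)):
    ys,xs=np.mgrid[int(v)-4:int(v)+6,int(u)-4:int(u)+6];w=np.clip(g[ys,xs]-np.median(g[ys,xs])-12,0,None)
    print("well",panel((w*xs).sum()/w.sum(),(w*ys).sum()/w.sum()).round(4))
q=quat(np.array([0,0,-1.]),np.array([np.cos(.03),np.sin(.03),0]))
S=np.array([.5638,.282,.140+.164])
arm.move_gripper(.5)
arm.movep(S+[0,0,.09],q)
arm.movel(S,velocity=.1)
print("at",np.round(F(),2))
arm.move_gripper(0.,40.)
o=arm.observe();print(o["t"],"gap",o["finger_gap"]*87,np.round(o["contact_force"],2),np.round(o["joint_positions"],2))
arm.movel(S+[0,0,.10],velocity=.12)
o=arm.observe();print(o["t"],"gap",o["finger_gap"]*87,np.round(o["contact_force"],2))
for n in("top","scene"):
    im,d=arm.read_camera(n);np.savez(n+"1.npz",im=im,d=d)
    if n=="scene": cv2.imwrite("pics/s1.png",cv2.resize(im[120:360,220:420],None,fx=2.5,fy=2.5))
E
```

```text
well [ 0.5177 -0.383   0.0748]
well [ 0.4709 -0.3824  0.0478]
at [-0.08  0.19 -0.39]
19.0583 gap 16.423806973674445 [ 0.23 -0.18  1.23] [-0.7   0.5   0.23  1.76 -0.14  0.9  -0.38]
20.0417 gap 16.53523925984374 [ 0.35 -0.54 -1.82]
```

View pics/s1.png

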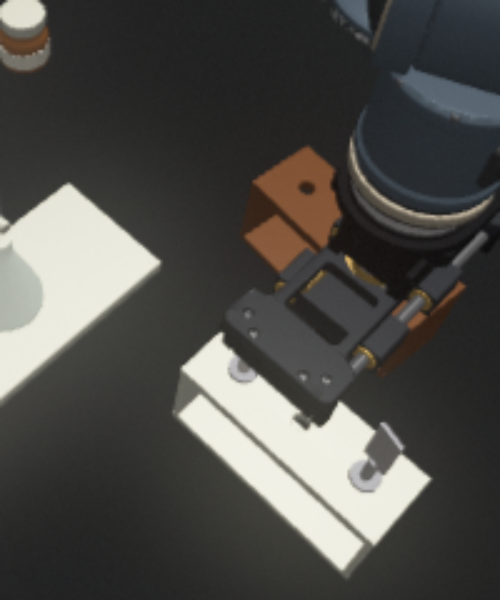

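The stylus is lifted out of the rack, and the two neighbours still stand there. Carrying it to the well now.

```bash
python3 - <<'E'
from h import *
arm.movej([-.75,.07,.2,1.96,0,1.11,-.3])
print("free",np.round(F(),2),arm.observe()["tool_pos"])
arm.movej([.5,.07,-.05,1.96,0,1.11,0.])
q=quat(-N,-YC)
arm.movep(MOUTH+N*(.164+.128+.03),q)
o=arm.observe();print(o["t"],"gap",o["finger_gap"]*87,np.round(o["contact_force"],2),np.round(o["joint_positions"],2))
T=MOUTH+N*.03
for n in("top","scene"):
    im,d=arm.read_camera(n);np.savez(n+"2.npz",im=im,d=d)
    c=arm.calibration(n);
    pts=[T,T+N*.08,MOUTH];px=[]
    for X in pts:
        k=c["camera_matrix"]@(c["R"]@X+c["t"]);px.append(k[:2]/k[2])
    print(n,np.round(px,1))
    u,v=px[0].astype(int);u0,v0=u-35,v-35
    cr=cv2.resize(im[v0:v0+70,u0:u0+70],None,fx=5.7,fy=5.7,interpolation=cv2.INTER_CUBIC)
    globals()[n]=cr; print(u0,v0)
cv2.imwrite("pics/p2.png",np.hstack([top,scene]))
E
```

```text
free [0.06 0.15 0.19] [0.41453823 0.20907946 0.45216268]
23.2083 gap 16.643714129500864 [0.27 0.41 0.48] [ 0.64  0.23 -0.03  2.06 -0.7   0.6  -0.2 ]
top [[347.4 174. ]
 [357.2 186.3]
 [344.  169.8]]
312 139
scene [[171.9 134.5]
 [178.6 104.4]
 [169.5 145.2]]
136 99
```

View pics/p2.png

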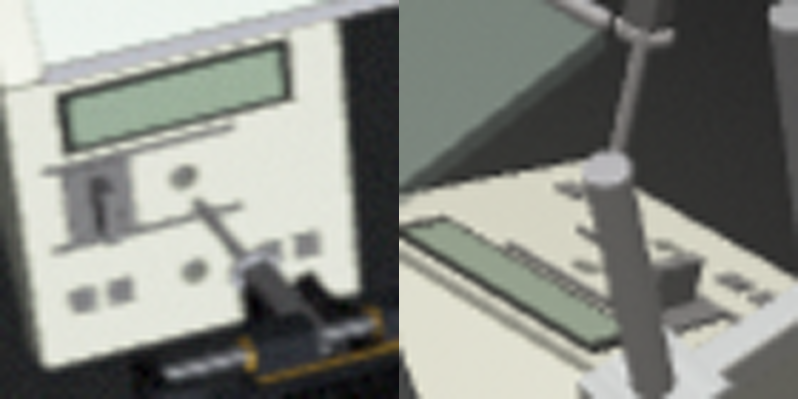

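The tip is at crop (200,203), within about 1 px of the prediction. The well is at (182,177) and the collar lines up in both views. I'll press slowly, watching the force.

```bash
python3 - <<'E'
from h import *
f0=F();B=MOUTH+N*(.164+.128)
def st(dep):
    o=arm.observe();f=np.array(o["contact_force"])-f0
    a=f@N; print(f"dep {dep*1000:.1f} tcp {(B-np.array(o['tool_pos']))@N*1000:.1f} axial {a:.2f} up {f@UP:.2f} y {f@YC:.2f}");return a,np.hypot(f@UP,f@YC)
arm.movel(B+N*.004,velocity=.05);st(-.004)
dep=-.002
while dep<.0225:
    arm.movel(B-N*dep,velocity=.02);a,l=st(dep)
    if l>5 or (a>4 and dep<.009): print("STOP lateral/rim");break
    if a>6.5: print("pressed");arm.pause(1.2);st(dep);break
    dep+=.002 if dep<.008 else .001
print(arm.observe()["t"])
E
```

```text
dep -4.0 tcp -3.8 axial -0.85 up -0.26 y -0.86
dep -2.0 tcp -2.1 axial -0.61 up -0.23 y -0.65
dep 0.0 tcp 0.1 axial -0.10 up -0.74 y -1.69
dep 2.0 tcp 2.1 axial -0.67 up 0.48 y -0.99
dep 4.0 tcp 4.2 axial -0.63 up -0.10 y 0.23
dep 6.0 tcp 6.1 axial -0.29 up 0.31 y -0.64
dep 8.0 tcp 8.1 axial -0.45 up -0.19 y -1.15
dep 9.0 tcp 9.0 axial -0.50 up -1.15 y -0.81
dep 10.0 tcp 10.0 axial -0.73 up -0.77 y -0.92
dep 11.0 tcp 11.1 axial -0.77 up 0.25 y -0.61
dep 12.0 tcp 11.9 axial 1.41 up 0.19 y -0.26
dep 13.0 tcp 12.9 axial 1.30 up 0.09 y -0.87
dep 14.0 tcp 13.9 axial 2.49 up -0.46 y -0.20
dep 15.0 tcp 15.0 axial 1.91 up -0.11 y -0.68
dep 16.0 tcp 16.0 axial 3.70 up -0.57 y -0.91
dep 17.0 tcp 17.0 axial 4.49 up 0.69 y -0.74
dep 18.0 tcp 17.9 axial 5.03 up 0.50 y -0.61
dep 19.0 tcp 18.1 axial 11.54 up 0.18 y -0.07
pressed
dep 19.0 tcp 18.1 axial 11.52 up -0.19 y 0.52
29.425
```

Pressed to its hard stop at 11.5 N and held for 1.2 s. Returning the stylus.

```bash
python3 - <<'E'
from h import *
B=MOUTH+N*(.164+.128)
arm.movel(B+N*.05,velocity=.08)
arm.movej([.5,.07,-.05,1.96,0,1.11,0.])
arm.movej([-.75,.07,.2,1.96,0,1.11,-.3])
q=quat(np.array([0,0,-1.]),np.array([np.cos(.03),np.sin(.03),0]))
S=np.array([.5638,.282,.140+.164])
arm.movep(S+[0,0,.10],q);arm.pause(.3);f0=F()
for z in(.085,.07,.05,.03,.012,.006,.003,.001,0):
    arm.movel(S+[0,0,z],velocity=.06);f=F()-f0
    if z<.08: print(z,f.round(2))
    if np.linalg.norm(f)>6: print("STOP");break
print(arm.observe()["t"])
E
```

```text
0.07 [-0.31  0.67  0.66]
0.05 [-0.01  0.63  0.91]
0.03 [-1.14  0.21  1.27]
0.012 [-0.26  0.03  0.53]
0.006 [-0.57  1.2   0.12]
0.003 [-0.21  0.47  0.67]
0.001 [-0.16  0.19  1.82]
0 [0.   0.55 1.5 ]
37.0
```

```bash
python3 - <<'E'
from h import *
S=np.array([.5638,.282,.140+.164])
arm.move_gripper(.45)
arm.movel(S+[0,0,.12],velocity=.12)
arm.movej([-1.3,.07,.1,1.96,0,1.11,-.3])
ims=[]
for n,(u,v) in(("top",(112,150)),("scene",(285,235))):
    im,d=arm.read_camera(n);ims.append(cv2.resize(im[v:v+90,u:u+110],None,fx=3.6,fy=3.6,interpolation=cv2.INTER_CUBIC))
    P=cloud(n,d);m=(P[...,2]>.160)&(P[...,2]<.172)&(abs(P[...,0]-.564)<.02)&(abs(P[...,1]-.282)<.025);print(n,P[m].mean(0).round(4),m.sum(),P[m][:,2].max())
    if n=="top":
        D=(P-MOUTH)@N;W=P@RC;m=(D>.014)&(D<.03)&(W[...,0]>.48)&(W[...,0]<.56)&(W[...,1]>-.44)&(W[...,1]<-.29)&(d>0);print("shutter",W[m][:,1].mean()+.3828)
cv2.imwrite("pics/end.png",np.hstack(ims));print(arm.observe()["t"])
E
```

```text
top [0.5638 0.2811 0.1664] 38 0.17172585218051378
shutter 0.04537009421403454
scene [0.5663 0.2813 0.1643] 81 0.1680829089926557
40.3833
```

View pics/end.png

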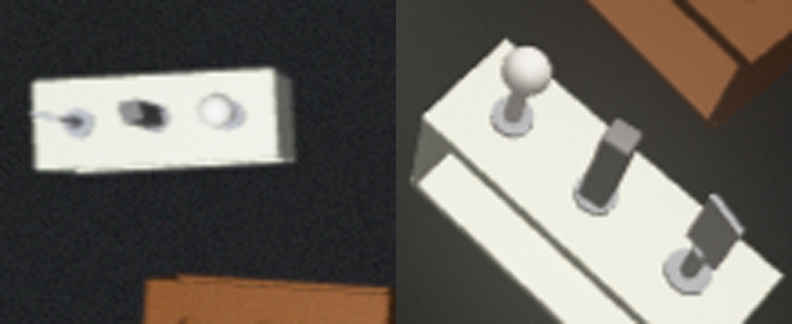

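The stylus stands upright in the middle hole with its collar down, its handle top where it was at the start. The neighbours are undisturbed and the shutter reads 45 mm.

```bash
python3 -c "
from workcell import arm
print(arm.close_job())"
```

```text
the job is handed in; nothing more can be done
None
```

I handed the job in at about 40 s: the shutter is open at 45 mm, the zero button was held at its hard stop for 1.2 s at about 11.5 N, and the stylus is back upright in the middle rack hole; `close_job` returned no verdict.

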